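# Put the biscuit kit back in its caddy

### The arm

A 6-joint arm with a two-finger parallel gripper is mounted at the origin on the work surface. World frame = base frame: x ahead of the robot, y to its left, z up, the work surface at z = 0. Lengths are in m, angles in degrees, forces in N, time in s.
With the tool pointing down it reaches from about 0.35 to 0.875 m from the base axis. Payload 4.2 kg.
Tool frame: the origin (TCP) lies midway between the tips of the shut fingers; the grasp point (between the pads) lies 19 mm behind it; z points along the fingers, y is the line along which they close (so a half turn about z gives the same grasp; the last joint's range is limited). The gripper opens to 87 mm and grips with 3 to 60 N. Pads are 19 mm wide; open, the fingers measure 117 mm over their backs; the gripper's body (75 mm by 190 mm) begins 51 mm behind the grasp point.
Start: joints at [85.233, 22.042, 0.453, 0, -68.411, -14.817], TCP at [0.209, 0.589, 0.184] pointing down, gripper open.
Joint ranges: [-179.83, 179.83], [-69.29, 118.12], [-61.27, 80.66], [-181.25, 117.63], [-171.15, -9.14], [-177.46, 177.46]. Speed limits (degrees/s): [159.86, 159.86, 180, 180, 180, 180].

### API

Orientations are given as [roll, pitch, yaw] about the fixed x, y, z axes, in that order (R = Rz(yaw) Ry(pitch) Rx(roll)).
In Python, from workcell import env gives the robot as it stands. The module is installed in compiled form; this text tells all that it offers. Calls block until the motion is done:
- env.goto(position, orientation): joint-space move of the TCP to a pose.
- env.move_straight(position, rotation=None, rate=0.15, force_limit=None): straight line of the TCP; rotation=None keeps the orientation; rate is the mean speed in m/s. With force_limit (N) it stops when the force on the tool has changed by that much, and returns True; else False.
- env.set_joints(angles): joint-space move.
- env.gripper_to(opening, grasp_force=None): opening from 0.0 (shut) to 1.0 (fully open); grasp_force is the grip in N (None keeps the last); returns when the fingers have stopped.
- env.dwell(seconds).
- env.inverse_kinematics(position, orientation): joint angles nearest the present ones, or None.
- env.read_state(): the state.
- env.grab_frame(name): name is "scene" or "top" or "wrist"; returns a dict with "image" (420x560x3 uint8, blue, green, red), "fx", "fy", "cx", "cy" (pixels), "position" and "orientation" of the camera in the world. Camera axes: x right, y up, looking along -z (the intrinsics and any distortion apply to the point x, -y, -z); pixel columns grow to the right and rows downward; lengths in m; the calibration is good to about 2 mm. The wrist camera is an equidistant fisheye: a pixel r from the principal point sees the ray r / f radians off the axis. A picture is of the moment at which its call begins. There is no depth.
A pose or a line that the arm cannot do raises env.Unreachable and nothing moves.
- env.close_job(): hands the job in; it is judged then, once.
Trained networks look in a picture, given as the dict that the camera call returned (one of the last four; its "shot" number tells which), for a name from the list of things; names that differ only in an ending like _2 or _b are one class to them, and where a whole thing is asked for, a point or a joint stands for the part that bears it (a point fixed in the world has none). Each returns a list of dicts, best first, with "score" (0 to 1); they miss things now and then, are a little off and sometimes report something else, mostly with a low value. They report only what shows in the picture. A call takes as long as a camera call.
- env.search_frame(picture, thing): "xyz" ([x, y, z] in m, in world coordinates, good to about 4 mm: the middle of the surface that is visible of it).
- env.trace(picture, thing): "mask" (420x560 bool, what is visible of it).
The state is a dict: "clock": time; "joint_positions": joint angles; "qvel": joint speeds; "joint_torque": joint torques, N m; "position": TCP position; "tool_rot": TCP orientation; "force": force on the tool from outside, world axes, zero at the start; "wrist_torque": the same for the moment, N m; "opening": opening from 0.0 (shut) to 1.0 (fully open); "finger_force": force on a finger pad.
Only numpy, scipy, OpenCV 4.12 (cv2) and the standard library are available. Lean on these libraries where they do the work, as an engineer would, in place of code of your own. Each camera call takes 0.05 s, during which the arm holds its last target. There are 200 camera calls.

### The job

Put the biscuit kit back in its caddy: nest the three red-gripped steel cutters upright in the middle of the cork-lined pocket, the small one first, then the medium over it, then the large over both, each standing fully down on the cork; and stand the blue-lidded tin upright in the middle of the blue-lined pocket, whenever you like. Set things down, do not drop them, and leave the copper cutter with the green grip, the orange-lidded tin and the brown bowl where they are.

Things in the scene. Friction and masses are not known exactly. Their poses are not given: they have to be found in the camera images.
- cutter_small: small cutter: open steel ring, 44 mm outside, 38 inside, 28 tall; over it a 14 mm wide strap: two legs at the ring and a flat bridge (underside 32 mm up) with a RED grip 34 mm long (body x), 14 wide (body y), 35 to 54 mm up. 60 g, upright. Origin: centre of underside, z up.
- cutter_medium: medium cutter: open steel ring, 66 mm outside, 60 inside, 28 tall; over it a 14 mm wide strap: two legs at the ring and a flat bridge (underside 60 mm up) with a RED grip 34 mm long (body x), 14 wide (body y), 63 to 82 mm up. 90 g, upright. Origin: centre of underside, z up. Passes over the small one at any yaw, 8 mm spare all round; its bridge clears that grip by 6 mm.
- cutter_large: large cutter: open steel ring, 88 mm outside, 82 inside, 28 tall; over it a 14 mm wide strap: two legs at the ring and a flat bridge (underside 88 mm up) with a RED grip 34 mm long (body x), 14 wide (body y), 91 to 110 mm up. 120 g, upright. Origin: centre of underside, z up. Passes over the medium one at any yaw, 8 mm spare all round; its bridge clears that grip by 6 mm.
- cutter_other: look-alike that does not belong to the set: the same size and shape as the medium cutter (66 mm ring, 82 mm tall) but of copper with a GREEN grip. Stays on the counter. Origin: centre of the underside.
- tin_powder: baking powder tin: upright cylinder, white body 54 mm in diameter with a blue band, BLUE lid 56 mm in diameter from 80 mm up to 94 mm height. About 220 g. Origin: centre of the underside; z up.
- tin_cocoa: look-alike tin that does not belong: the same size and white body, but with ORANGE band and lid. Stays on the counter. Origin: centre of the underside.
- caddy: fixed open wooden caddy, 136 mm (body x) by 262 mm (body y), walls 35 mm high and 6 mm thick, floor 6 mm thick; a divider across the middle makes two square pockets of about 122 mm, centred 65.5 mm either way along body y. Origin: centre of the underside.
- cork_liner: fixed brown cork liner, 116 x 116 x 3 mm, flat on the floor of one pocket of the caddy (either one) and marking the cutters' place. Origin: centre of its underside, 6 mm above the counter; its top is at 9 mm.
- blue_liner: fixed blue plastic liner, 116 x 116 x 3 mm, flat on the floor of the other pocket and marking the baking powder tin's place. Origin: centre of its underside, 6 mm above the counter; its top is at 9 mm.
- bowl: bystander: brown glazed round bowl, 160 mm across the rim, 70 mm tall. Stays where it is. Origin: centre of the underside.

How it is judged:
By the outcome, as a careful person would: the job done as asked, in the order asked, and still so for the second after the job is handed in, with the robot touching nothing.
It also fails if it takes over 109 s, if anything falls off the work surface, if the arm or the gripper's body presses on something with over 40 N, if the wrist force passes 120 N, or if a joint passes its speed limit or range.

## Working session

There is one attempt and no reset: what is moved stays moved. The work goes in short steps, each a Python script; the robot and the scene stay as the last script left them, time stands still between calls to the robot, and variables do not carry over. Pictures are saved under pics/ and viewed, at most 14 in all, crops included, and the job is handed in when it is done.

```bash
mkdir -p pics; python3 - <<'E'
from workcell import env
import cv2
for n in ["scene","top"]:
    f=env.grab_frame(n); cv2.imwrite(f"pics/{n}0.png",f["image"])
    print(n,f["position"],f["orientation"],f["fx"],f["fy"],f["cx"],f["cy"],[k for k in f])
    for t in ["cutter_small","cutter_medium","cutter_large","cutter_other","tin_powder","tin_cocoa","caddy","cork_liner","blue_liner","bowl"]:
        print(t,[(round(r["score"],2),[round(float(v),3) for v in r["xyz"]]) for r in env.search_frame(f,t)][:3])
print(env.read_state())
E
```

```text
scene [1.19729757 0.61050725 0.90266697] [ 46.9859497   -0.27841281 134.71026492] 479.4978199953976 479.4978199953976 282.9976998892616 205.64070643662365 ['image', 'fx', 'fy', 'cx', 'cy', 'position', 'orientation', 'shot']
cutter_small [(0.62, [0.692, -0.001, 0.027])]
cutter_medium [(0.65, [0.453, 0.005, 0.024])]
cutter_large [(0.73, [0.56, 0.007, 0.026]), (0.19, [0.473, -0.254, 0.024])]
cutter_other [(0.87, [0.666, 0.261, 0.028])]
tin_powder [(0.86, [0.654, -0.237, 0.071])]
tin_cocoa [(0.92, [0.689, 0.14, 0.077])]
caddy [(0.86, [0.472, -0.254, 0.026])]
cork_liner [(0.92, [0.467, -0.208, 0.005])]
blue_liner [(0.73, [0.451, -0.335, 0.009]), (0.41, [0.451, 0.004, 0.023])]
bowl [(0.64, [0.433, 0.273, 0.037])]
top [0.47284407 0.00565649 1.26434319] [  3.58417613  -0.97280878 -91.0470871 ] 522.3075607815626 522.3075607815626 279.9422952477816 208.52815324677508 ['image', 'fx', 'fy', 'cx', 'cy', 'position', 'orientation', 'shot']
cutter_small [(0.73, [0.679, -0.002, 0.034])]
cutter_medium [(0.87, [0.446, 0.004, 0.066])]
cutter_large [(0.73, [0.561, 0.005, 0.091]), (0.44, [0.441, 0.0, 0.06
[... 352 characters left out ...]
, 0.095])]
{'clock': 1.1, 'joint_positions': array([ 8.52337553e+01,  2.20398176e+01,  4.53199368e-01, -1.86773651e-04,
       -6.84107014e+01, -1.48170588e+01]), 'qvel': array([-0.01749357,  0.08133627,  0.02321948, -0.03750016,  0.0833667 ,
        0.04926113]), 'joint_torque': array([-4.06616573e-04, -3.90479457e+01,  1.87628102e+01,  4.22424629e+00,
        1.55816891e-02, -2.58663994e-05]), 'position': array([0.20945073, 0.58884395, 0.18387315]), 'tool_rot': array([-1.79997453e+02,  8.53346896e-04, -1.95833723e+01]), 'force': array([ 0.50252074, -0.45474981, -0.15929886]), 'wrist_torque': array([ 0.03066915,  0.02705177, -0.03024826]), 'finger_force': 0.0, 'opening': 1.0027783234969592}
```

View pics/scene0.png

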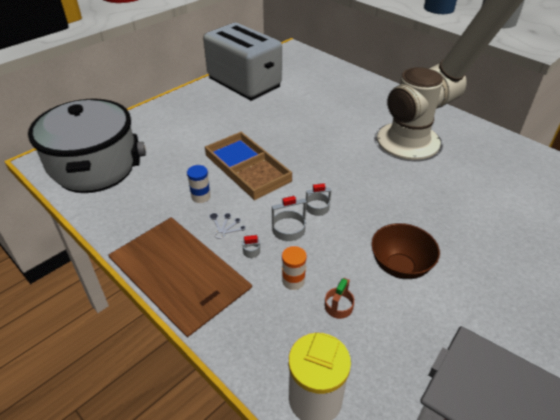

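View pics/top0.png

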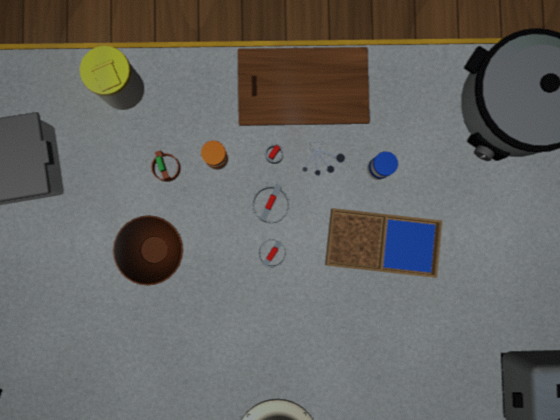

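The scene picture shows the red grips at (251,240), (289,200) and (319,188), the blue tin at (199,184), and the caddy with cork near and blue far. In the top view the small, large and medium cutters are at (275,154), (270,204) and (272,253). The tin is at (384,165) and the caddy is centred at about (384,242). Next I'll measure precisely from the top view.

```bash
cat > h.py <<'E'
from workcell import env
import numpy as np, cv2
from scipy.spatial.transform import Rotation as R
def to_plane(f,px,z,fish=False):
    px=np.atleast_2d(np.asarray(px,float)); u=(px[:,0]-f["cx"])/f["fx"]; v=(px[:,1]-f["cy"])/f["fy"]
    if fish:
        r=np.hypot(u,v); s=np.where(r>1e-9,np.sin(r)/np.maximum(r,1e-9),1); d=np.c_[u*s,-v*s,-np.cos(r)]
    else: d=np.c_[u,-v,-np.ones_like(u)]
    d=R.from_euler("xyz",f["orientation"],degrees=True).apply(d); p=np.asarray(f["position"])
    return (p+d*((z-p[2])/d[:,2])[:,None])[:,:2]
def blobs(f,lo,hi,minarea=15):
    h=cv2.cvtColor(f["image"],cv2.COLOR_BGR2HSV)
    h[...,0]=(h[...,0].astype(int)+90)%180   # red -> 90
    m=cv2.inRange(h,lo,hi); n,l,s,c=cv2.connectedComponentsWithStats(m)
    return [(l==i) for i in range(1,n) if s[i,4]>=minarea]
RED=((82,150,90),(96,255,255))
def rect(f,mask,z,fish=False):
    ys,xs=np.nonzero(mask); P=to_plane(f,np.c_[xs,ys],z,fish)
    c=P.mean(0); w,V=np.linalg.eigh(np.cov((P-c).T)); a=V[:,1]
    return c,np.degrees(np.arctan2(a[1],a[0]))%180,np.sqrt(12*w)
E
python3 - <<'E'
from h import *
np.set_printoptions(precision=4,suppress=True)
f=env.grab_frame("top")
for m in blobs(f,*RED):
    c=np.argwhere(m).mean(0)[::-1]
    z={0:.054,1:.110,2:.082}[int(np.argmin(abs(np.array([154,204,253])-c[1])))]
    print("grip",c,z,rect(f,m,z-.003))
for t,z in [("cork_liner",.009),("blue_liner",.009),("caddy",.035),("tin_powder",.094),("tin_cocoa",.094)]:
    r=env.trace(f,t)
    if r: print(t,r[0]["score"],r[0]["mask"].sum(),rect(f,r[0]["mask"],z))
    if r and t in("cork_liner","blue_liner","caddy"):
        b=cv2.minAreaRect(cv2.findNonZero(r[0]["mask"].astype(np.uint8))); P=to_plane(f,cv2.boxPoints(b),z); print(P.mean(0),P.tolist())
h=cv2.cvtColor(f["image"],cv2.COLOR_BGR2HSV)
print(h[165,384],h[160,384])
E
```

```text
grip [273.9014 151.4789] 0.054 (array([ 0.6826, -0.0046]), np.float64(146.22699655631996), array([0.0123, 0.0325]))
grip [270.2838 201.5676] 0.11 (array([0.5608, 0.0059]), np.float64(154.09613310947276), array([0.0115, 0.0324]))
grip [271.8028 253.338 ] 0.082 (array([0.4455, 0.0044]), np.float64(146.9580659789627), array([0.0116, 0.0311]))
cork_liner 0.67 2330 (array([ 0.4738, -0.1964]), np.float64(152.16713100599506), array([0.1147, 0.117 ]))
[ 0.4737 -0.1966] [[0.4206799609364079, -0.13213781773363462], [0.5384781677058535, -0.14488130145463637], [0.5267156576470314, -0.26151742488277285], [0.4088600582742893, -0.24805952544337845]]
blue_liner 0.72 2396 (array([ 0.456 , -0.3248]), np.float64(152.95385350508099), array([0.1163, 0.1187]))
[ 0.4565 -0.3257] [[0.4047651557872922, -0.2577580238682271], [0.5244421116007844, -0.27581743010555654], [0.5082754918522333, -0.39407577829460455], [0.38859139634041134, -0.37527092864860756]]
caddy 0.75 1735 (array([ 0.4673, -0.2686]), np.float64(83.33277022349266), array([0.1775, 0.2996]))
[ 0.4655 -0.2579] [[0.41503227547068844, -0.11718177141757045], [0.5496490220747061, -0.13527753889723723], [0.5159741327177017, -0.3995367921161526], [0.3813045605660268, -0.37953501830756886]]
tin_powder 0.84 704 (array([ 0.6395, -0.2478]), np.float64(125.5758914663871), array([0.051 , 0.0686]))
tin_cocoa 0.56 569 (array([0.6696, 0.1303]), np.float64(27.703430291756888), array([0.0473, 0.0591]))
[111 202 145] [111 211 144]
```

```bash
python3 - <<'E'
from h import *
np.set_printoptions(precision=4,suppress=True)
# IK survey
for n,p,y in [("s",(.6826,-.0046,.031),-34),("l",(.5608,.0059,.087),-26),("m",(.4455,.0044,.059),-33),("c",(.4738,-.1965,.04),-34),("t",(.6395,-.25,.039),82),("t",(.6395,-.25,.039),-98),("b",(.456,-.325,.05),82),("b",(.456,-.325,.05),-98)]:
    print(n,y,env.inverse_kinematics(p,[180,0,y]))
env.gripper_to(.6,20)
env.goto([.6826-.0,-.0046,.22],[180,0,-34])
f=env.grab_frame("wrist"); cv2.imwrite("pics/w1.png",f["image"])
print(f["position"],env.read_state()["clock"],env.read_state()["position"],f["fx"])
for m in blobs(f,*RED):
    for z in (.051,.107,.079): print(np.argwhere(m).mean(0)[::-1],z,rect(f,m,z,True))
E
```

```text
s -34 [ 13.1524  34.8232  -1.2183   0.     -53.9585  42.8476]
l -26 [ 17.1577  20.9808 -16.3669   0.     -52.6523  46.8423]
m -33 [ 21.5851  12.95   -33.7492   0.     -43.3008  35.4149]
c -34 [ -4.3731  20.3253 -26.0175   0.     -43.6572  60.3731]
t 82 None
t -98 [ -7.8941  34.6939  -0.135    0.     -55.1711  -0.1059]
b 82 [ -18.8969   23.4282  -18.8517    0.      -47.7201 -169.1031]
b -98 [-18.8969  23.4282 -18.8517   0.     -47.7201  10.8969]
[ 0.7393 -0.041   0.4195] 5.0083 [ 0.6825 -0.0036  0.22  ] 325.19226210127806
[285.9057 184.1415] 0.051 (array([ 0.6838, -0.0053]), np.float64(144.88646933206772), array([0.0127, 0.0335]))
[285.9057 184.1415] 0.107 (array([ 0.6922, -0.0107]), np.float64(144.88646933206772), array([0.0108, 0.0284]))
[285.9057 184.1415] 0.079 (array([ 0.688, -0.008]), np.float64(144.88646933206772), array([0.0117, 0.0309]))
[337.4068 295.8983] 0.051 (array([0.5246, 0.0207]), np.float64(165.3114026470769), array([0.0099, 0.0236]))
[337.4068 295.8983] 0.107 (array([0.5572, 0.0113]), np.float64(165.31140264707687), array([0.0084, 0.02  ]))
[337.4068 295.8983] 0.079 (array([0.5409, 0.016 ]), np.float64(165.31140264707687), array([0.0092, 0.0218]))
```

View pics/w1.png

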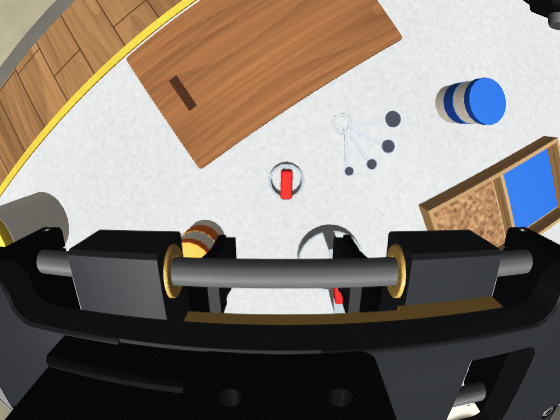

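The wrist view shows the small cutter at (286,184), with its ring and grip clear of the fingers, and it agrees with the top view to about 1 mm. I'll pick it up and place it now.

```bash
cat >> h.py <<'E'
def st(tag):
    s=env.read_state(); print(tag,"t%.1f"%s["clock"],np.round(s["position"],4),"open %.3f"%s["opening"],"ff %.1f"%s["finger_force"],"F",np.round(s["force"],1)); return s
def pick(xy,yaw,z,hover,lift,op,force=25):
    env.gripper_to(op,force)
    env.goto([*xy,hover],[180,0,yaw])
    hit=env.move_straight([*xy,z],rate=.12,force_limit=8); st("down hit=%s"%hit)
    if hit: return False
    env.gripper_to(0,force); st("gripped")
    env.move_straight([*xy,lift],rate=.12); st("lifted"); return True
def place(xy,yaw,z,hover,op,up=None):
    env.goto([*xy,hover],[180,0,yaw]); env.dwell(.2); st("above")
    env.move_straight([*xy,z+.012],rate=.12)
    hit=env.move_straight([*xy,z-.003],rate=.02,force_limit=4); st("set hit=%s"%hit)
def release(xy,op,up):
    env.gripper_to(op); st("released")
    env.move_straight([*xy,up],rate=.15)
CORK=(.4738,-.1965)
E
python3 - <<'E'
from h import *
if pick((.6833,-.005),-34.5,.031,.12,.20,.6):
    place(CORK,-34.5,.040,.20,.6)
E
```

```text
down hit=False t6.6 [ 0.6844 -0.0049  0.0323] open 0.600 ff 0.0 F [0.3 0.4 1.2]
gripped t7.7 [ 0.6833 -0.005   0.031 ] open 0.007 ff 0.0 F [ 0.1 -0.  -0.5]
lifted t9.2 [ 0.6828 -0.005   0.1989] open 0.007 ff 0.0 F [ 0.  -0.4 -0. ]
above t10.5 [ 0.4748 -0.1959  0.1996] open 0.006 ff 0.0 F [ 0. -0. -0.]
set hit=False t12.8 [ 0.4739 -0.1965  0.037 ] open 0.006 ff 0.0 F [ 0.1  0.2 -0.6]
```

The gripper closed on nothing, so I'll look before trying again.

```bash
python3 - <<'E'
from h import *
np.set_printoptions(precision=4,suppress=True)
env.move_straight([*CORK,.2],rate=.2)
f=env.grab_frame("top"); g=env.grab_frame("scene")
for m in blobs(f,*RED):
    c=np.argwhere(m).mean(0)[::-1]; print(c,rect(f,m,.051))
a=cv2.resize(g["image"][170:290,190:350],None,fx=4,fy=4); cv2.imwrite("pics/s2.png",a)
E
```

```text
[273.9861 151.3611] (array([ 0.6829, -0.0048]), np.float64(145.51846311377858), array([0.0122, 0.0327]))
[272.3  196.75] (array([0.5763, 0.001 ]), np.float64(79.57626967440311), array([0.0085, 0.013 ]))
```

View pics/s2.png

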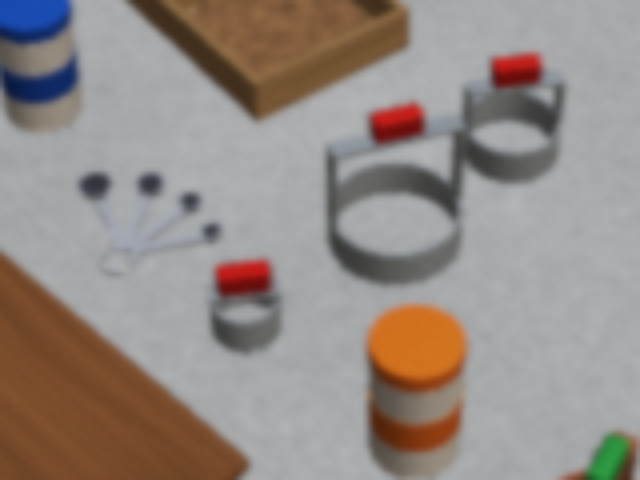

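The cutter is unmoved and upright (grip at (245,277) in the crop), so the fingers passed clear of the grip. I'll go back down and look before closing.

```bash
python3 - <<'E'
from h import *
env.gripper_to(.6,25)
env.goto([.6833,-.005,.12],[180,0,-34.5])
env.move_straight([.6833,-.005,.031],rate=.12,force_limit=8); env.dwell(.2); s=st("d"); print(s["tool_rot"],s["joint_positions"])
g=env.grab_frame("scene"); w=env.grab_frame("wrist")
a=cv2.resize(g["image"][170:270,190:310],None,fx=4,fy=4); b=cv2.resize(w["image"][100:300,180:400],(440,400)); cv2.imwrite("pics/s3.png",np.hstack([a,b])[:, :800] if a.shape[1]+440<=800 else np.hstack([a[:, :360],b]))
E
```

```text
d t17.2 [ 0.6839 -0.0049  0.0321] open 0.602 ff 0.0 F [0.9 1.1 0.6]
[-1.79923468e+02 -7.79313538e-02 -3.44974606e+01] [ 1.31055936e+01  3.48173714e+01 -1.05443490e+00  7.35117155e-03
 -5.40191292e+01  4.23926845e+01]
```

View pics/s3.png

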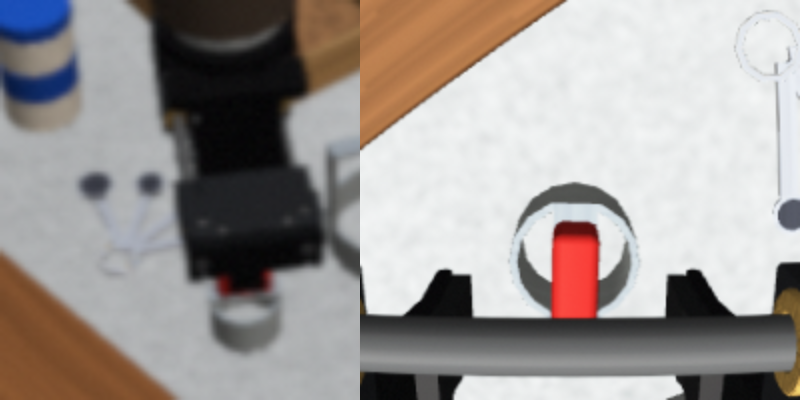

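The scene crop shows the grip (245,283) still visible just below the gripper, with no finger in front of it. The fingers seem higher or further back than the TCP says. I'll back off and project the reported TCP into the scene and wrist images to check.

```bash
cat >> h.py <<'E'
def project(f,P,fish=False):
    d=R.from_euler("xyz",f["orientation"],degrees=True).inv().apply(np.atleast_2d(P)-np.asarray(f["position"]))
    x,y,z=d[:,0],-d[:,1],-d[:,2]
    if fish:
        h=np.hypot(x,y); r=np.arctan2(h,z); u,v=x/h*r,y/h*r
    else: u,v=x/z,y/z
    return np.c_[f["cx"]+f["fx"]*u,f["cy"]+f["fy"]*v]
E
python3 - <<'E'
from h import *
env.move_straight([.6833,-.005,.2],rate=.15)
env.goto([.62,-.12,.2],[180,0,60])
env.dwell(.3)
s=st("x"); p=s["position"]; Rm=R.from_euler("xyz",s["tool_rot"],degrees=True)
T=lambda q:p+Rm.apply(np.array(q))
pts=[T([0,o,z]) for o in(-.026,0,.026) for z in (0,-.019,-.07)]
out=[]
for n in("scene","wrist"):
    f=env.grab_frame(n); im=f["image"].copy(); q=project(f,pts,n=="wrist"); print(np.round(q))
    for i,(u,v) in enumerate(q): cv2.drawMarker(im,(int(u),int(v)),[(0,255,0),(0,0,255),(255,0,255)][i%3],cv2.MARKER_CROSS,5)
    c=q[1*3].astype(int) if n=="scene" else (286,280)
    x0,y0=(int(c[0])-65,int(c[1])-100) if n=="scene" else (180,170)
    k=130 if n=="scene" else 220
    out.append(cv2.resize(im[y0:y0+k*(15)//10 if n=="scene" else y0+220,x0:x0+k],(390,585) if n=="scene" else (400,400),interpolation=cv2.INTER_NEAREST if n=="scene" else cv2.INTER_AREA)); 
o=np.zeros((585,790,3),np.uint8); o[:out[0].shape[0],:390]=out[0]; o[:400,390:]=out[1]; cv2.imwrite("pics/p4.png",o)
E
```

```text
x t20.5 [ 0.6201 -0.1199  0.1999] open 0.600 ff 0.0 F [-0.  -0.2  0.4]
[[245. 155.]
 [245. 149.]
 [244. 131.]
 [235. 157.]
 [234. 151.]
 [233. 133.]
 [224. 159.]
 [223. 152.]
 [222. 134.]]
[[243. 233.]
 [239. 243.]
 [224. 283.]
 [283. 233.]
 [283. 243.]
 [282. 283.]
 [323. 233.]
 [326. 243.]
 [340. 283.]]
```

View pics/p4.png

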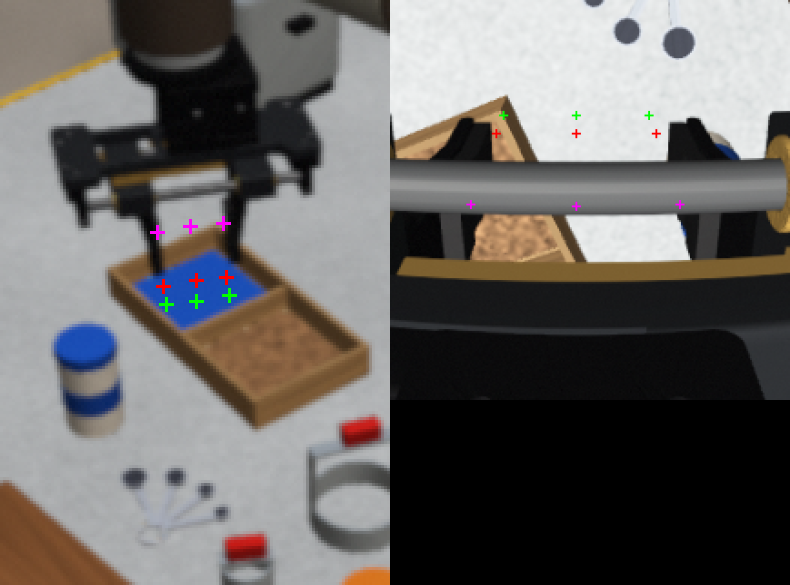

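The fingertips in the scene image (zoomed (158,272) and (235,262)) lie about 30 mm short of the projected TCP (green, row ~300). I'll measure the offset by touching bare counter with the fingers shut.

```bash
python3 - <<'E'
from h import *
env.goto([.55,.13,.08],[180,0,-34]); env.gripper_to(0,25)
env.move_straight([.55,.13,.01],rate=.12); env.dwell(.2)
print(env.move_straight([.55,.13,-.045],rate=.03,force_limit=4)); st("touch")
env.move_straight([.55,.13,.12],rate=.2)
E
```

```text
True
touch t25.8 [ 0.55    0.13   -0.0382] open 0.002 ff 2.0 F [-0.1  0.1  4.1]
```

The shut fingertips touch at a reported z of −0.038, so the true tips sit about 37.5 mm behind the reported TCP. I'll correct for that and retry.

```bash
python3 - <<'E'
from h import *
if pick((.6833,-.005),-34.5,.0325-.0375,.10,.16,.6):
    f=env.grab_frame("wrist"); g=env.grab_frame("scene")
    cv2.imwrite("pics/p5.png",np.hstack([cv2.resize(g["image"][120:300,160:340],(400,400)),cv2.resize(f["image"][130:330,180:380],(400,400))]))
E
```

```text
down hit=False t29.7 [ 0.6841 -0.0047 -0.0039] open 0.598 ff 0.0 F [-0.2  0.1 -0.3]
gripped t30.4 [ 0.6833 -0.005  -0.005 ] open 0.160 ff 25.0 F [-0.2  0.4 -0.3]
lifted t31.9 [ 0.6827 -0.005   0.1589] open 0.160 ff 25.0 F [-0.1  0.4  0.5]
```

View pics/p5.png

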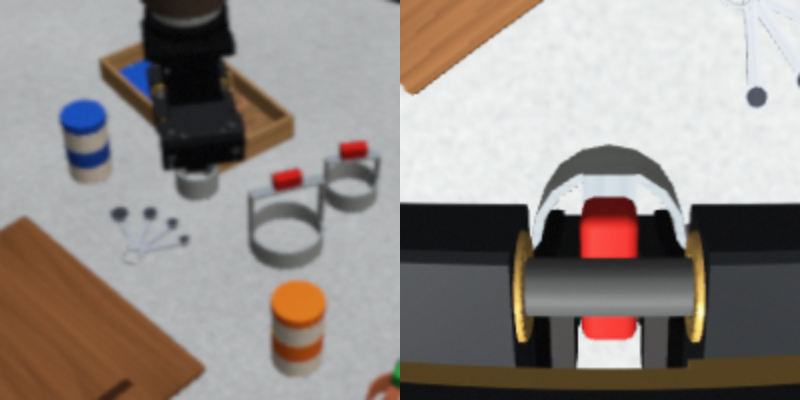

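The small cutter is held upright, with its grip between the pads (opening 0.16, about 14 mm). I'll place it.

```bash
python3 - <<'E'
from h import *
np.set_printoptions(precision=4,suppress=True)
place(CORK,-34.5,.004,.13,.6)
release(CORK,.5,.13)
f=env.grab_frame("wrist"); cv2.imwrite("pics/w6.png",f["image"])
for m in blobs(f,*RED): print(np.argwhere(m).mean(0)[::-1],m.sum(),rect(f,m,.060,True))
E
```

```text
above t33.3 [ 0.4749 -0.1959  0.1299] open 0.157 ff 25.0 F [ 0.4  1.2 -0.2]
set hit=True t35.0 [ 0.4737 -0.1965  0.0039] open 0.158 ff 25.0 F [-0.1  1.2  3.2]
released t35.8 [ 0.4729 -0.1964  0.0034] open 0.500 ff 0.0 F [-0.1  0.3  0.1]
[283.5977 204.4297] 619 (array([ 0.4755, -0.1963]), np.float64(145.69374433539855), array([0.0133, 0.0342]))
```

View pics/w6.png

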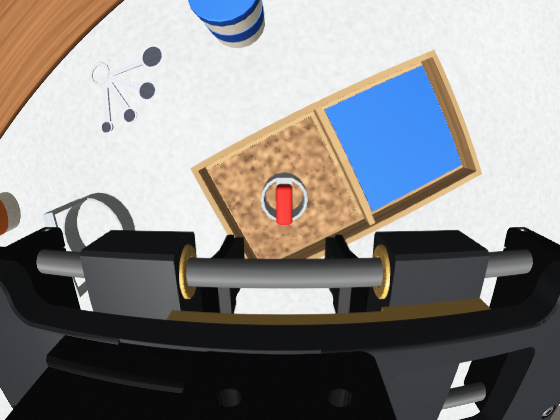

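The small cutter stands on the cork at (284,204), within about 2 mm of the middle. The medium is next, with a wrist fix at hover before grasping.

```bash
cat >> h.py <<'E'
def cutter(xy,yaw,top,target,hover):
    env.gripper_to(.5,25)
    env.goto([*xy,.11+top-.054],[180,0,yaw]); env.dwell(.2)
    f=env.grab_frame("wrist"); best=None
    for m in blobs(f,*RED):
        r=rect(f,m,top-.003,True); print("seen",np.round(r[0],4),round(r[1],1),np.round(r[2],4))
        if np.linalg.norm(r[0]-xy)<.012: best=r
    if best is None: print("not seen"); return
    c=best[0]; y=best[1]-180; zc=top-.0215-.0375
    if not pick(c,y,zc,.11+top-.054,hover,.5): return
    env.goto([*target,hover],[180,0,y]); env.dwell(.2); st("above")
    if env.move_straight([*target,zc+.009+.012],rate=.1,force_limit=10): st("HIT EARLY"); return
    hit=env.move_straight([*target,zc+.006],rate=.02,force_limit=4); st("set hit=%s want %.4f"%(hit,zc+.009))
E
python3 - <<'E'
from h import *
cutter(np.array([.4455,.0044]),-33.5,.082,(.4748,-.1964),.15)
g=env.grab_frame("scene");f=env.grab_frame("wrist")
cv2.imwrite("pics/p7.png",np.hstack([cv2.resize(g["image"][100:280,160:340],(400,400)),cv2.resize(f["image"][130:330,180:380],(400,400))]))
E
```

```text
seen [ 0.4768 -0.1808] 138.6 [0.0182 0.0315]
seen [0.5675 0.0099] 154.6 [0.0151 0.0373]
seen [0.4464 0.0038] 146.5 [0.0129 0.0329]
down hit=False t39.7 [0.447  0.004  0.0235] open 0.501 ff 0.0 F [-0.7 -0.2 -0.3]
gripped t40.4 [0.4463 0.0037 0.023 ] open 0.160 ff 25.0 F [ 0.6 -0.5  0.2]
lifted t41.6 [0.4457 0.0036 0.1492] open 0.159 ff 25.0 F [-0.4  0.1 -1. ]
above t42.6 [ 0.475  -0.1952  0.1501] open 0.163 ff 25.0 F [-0.3 -0.8 -1.2]
set hit=True want 0.0320 t44.4 [ 0.4746 -0.1967  0.0318] open 0.158 ff 25.0 F [ 0.  -0.7  3.5]
```

View pics/p7.png

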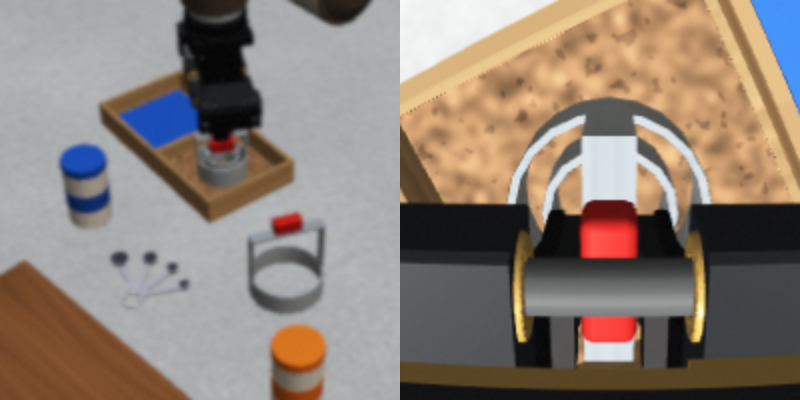

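The medium is concentric over the small and down on the cork (contact within 0.2 mm of the expected height). I'll release it and do the large.

```bash
python3 - <<'E'
from h import *
release((.4746,-.1966),.5,.16)
f=env.grab_frame("wrist")
for m in blobs(f,*RED): r=rect(f,m,.088,True); print("med",np.round(r[0],4),round(r[1],1),np.round(r[2],4))
cutter(np.array([.5618,.0055]),-26,.110,(.4748,-.1964),.20)
g=env.grab_frame("scene");f=env.grab_frame("wrist")
cv2.imwrite("pics/p8.png",np.hstack([cv2.resize(g["image"][100:280,160:340],(400,400)),cv2.resize(f["image"][130:330,180:380],(400,400))]))
E
```

```text
released t45.3 [ 0.4739 -0.1964  0.0312] open 0.497 ff 0.0 F [-0.7 -0.3 -0.7]
med [ 0.4759 -0.1961] 146.3 [0.0133 0.0343]
med [0.5693 0.0157] 144.4 [0.0102 0.023 ]
seen [ 0.5016 -0.163 ] 147.4 [0.0126 0.0266]
seen [ 0.4879 -0.1796] 148.4 [0.0224 0.0299]
seen [0.5617 0.0054] 154.5 [0.0131 0.0334]
down hit=False t49.3 [0.5625 0.0055 0.0518] open 0.502 ff 0.0 F [-0.  -0.8 -0.4]
gripped t49.9 [0.5616 0.0054 0.0509] open 0.159 ff 24.9 F [ 0.4 -0.2 -0.4]
lifted t51.3 [0.5612 0.0053 0.199 ] open 0.159 ff 24.9 F [ 0.5 -0.4 -0.9]
above t52.4 [ 0.4756 -0.1953  0.1999] open 0.163 ff 24.9 F [-0.6 -0.7 -0.4]
set hit=True want 0.0600 t54.5 [ 0.4745 -0.1968  0.0597] open 0.161 ff 25.0 F [-0.4 -0.5  3.4]
```

View pics/p8.png

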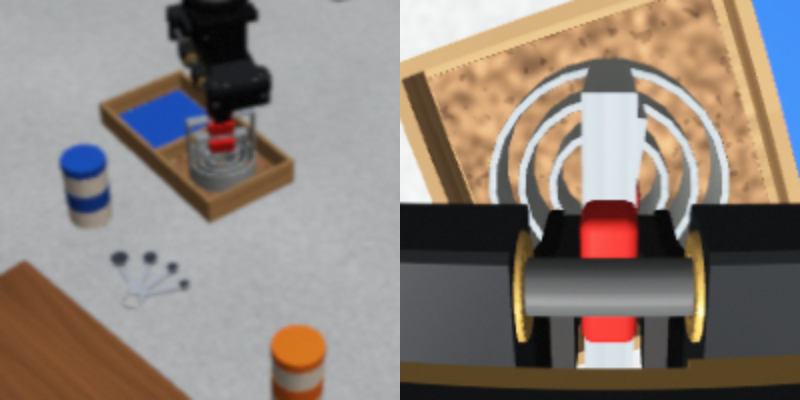

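All three rings are concentric in the wrist view and the large is down on the cork. I'll release it and take the tin, fixing its lid from directly overhead.

```bash
python3 - <<'E'
from h import *
release((.4745,-.1966),.5,.20)
env.gripper_to(1,30)
env.goto([.649,-.183,.16],[180,0,-98]); env.dwell(.2)
f=env.grab_frame("wrist"); print(f["position"])
best=None
for m in blobs(f,(13,120,60),(30,255,255),300):
    ys,xs=np.nonzero(m); c,a,l=rect(f,m,.094,True); print(xs.mean(),ys.mean(),m.sum(),np.round(c,4),np.round(l,4))
    if np.linalg.norm(c-[.6395,-.25])<.02: best=c
im=f["image"]
if best is not None and pick(best,-98,.0015,.10,.16,1.0,30):
    T=(.456,-.325)
    env.goto([*T,.16],[180,0,-98]); env.dwell(.2); st("above")
    f=env.grab_frame("wrist")
    if not env.move_straight([*T,.0225],rate=.1,force_limit=10):
        hit=env.move_straight([*T,.0075],rate=.02,force_limit=4); st("set %s want .0105"%hit)
cv2.imwrite("pics/p9.png",np.hstack([cv2.resize(im,(400,300)),cv2.resize(env.grab_frame("wrist")["image"],(400,300))]))
E
```

```text
released t55.4 [ 0.4738 -0.1964  0.0591] open 0.495 ff 0.0 F [ 1.1  0.1 -0.1]
[ 0.64037237 -0.24951405  0.36017066]
431.9014362893662 49.129924891290024 7589 [ 0.5021 -0.3055] [0.0826 0.0865]
277.79338129496404 117.58992805755396 3475 [ 0.6449 -0.2573] [0.0469 0.0472]
down hit=False t60.5 [ 0.6459 -0.2574  0.0027] open 0.998 ff 0.0 F [ 0.4  0.1 -0. ]
gripped t61.2 [ 0.6447 -0.2573  0.0016] open 0.632 ff 30.0 F [-1.   0.4  1.8]
lifted t62.7 [ 0.6444 -0.2571  0.1588] open 0.632 ff 30.0 F [-0.2  0.2 -3.5]
above t63.7 [ 0.4571 -0.3247  0.1596] open 0.630 ff 30.0 F [ 0.1 -0.8 -3. ]
set True want .0105 t65.8 [ 0.4558 -0.325   0.0105] open 0.634 ff 30.0 F [-0.6 -0.3  3.3]
```

View pics/p9.png

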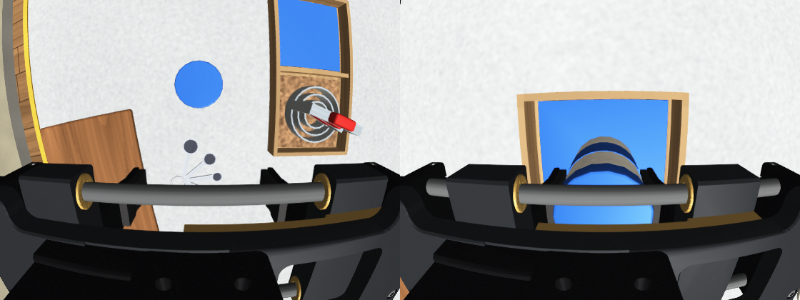

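The tin is upright in the blue pocket, with contact at the expected height. I'll release it, clear out and check.

```bash
python3 - <<'E'
from h import *
np.set_printoptions(precision=4,suppress=True)
release((.4558,-.325),1.0,.18)
env.goto([.3,.45,.2],[180,0,-20]); env.dwell(.3)
g=env.grab_frame("scene"); f=env.grab_frame("top")
for m in blobs(f,*RED): print("red",rect(f,m,.116))
r=env.trace(f,"tin_powder"); 
for t in r[:1]:
    b=(t["mask"]&(cv2.cvtColor(f["image"],cv2.COLOR_BGR2HSV)[...,0]>100)); print("tin",rect(f,t["mask"],.103))
st("end")
cv2.imwrite("pics/p10.png",np.hstack([cv2.resize(g["image"][100:280,160:340],(400,400)),cv2.resize(f["image"][190:300,310:460],(400,400*110//150))[:400] if False else cv2.resize(f["image"][170:310,310:450],(400,400))]))
E
```

```text
released t66.7 [ 0.4546 -0.3243  0.0094] open 0.995 ff 0.0 F [-0.7  0.1 -0.2]
red (array([ 0.4735, -0.1937]), np.float64(145.98818026104004), array([0.0167, 0.0323]))
tin (array([ 0.457 , -0.3139]), np.float64(89.13989011687109), array([0.0476, 0.0675]))
end t71.2 [0.3001 0.4499 0.2   ] open 1.006 ff 0.0 F [-0.3  0.  -1. ]
```

View pics/p10.png

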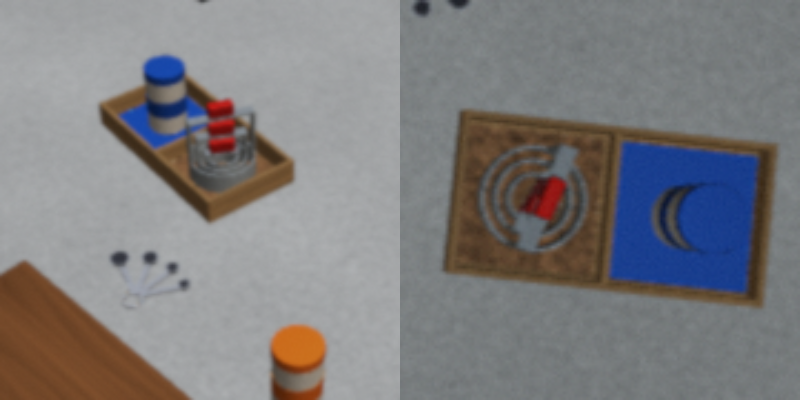

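The picture shows three nested cutters centred on the cork (535,197) and the tin upright in the middle of the blue pocket (lid at (715,217), leaning outward only through perspective). The bystanders were left alone.

```bash
python3 -c "
from workcell import env
print(env.close_job())"
```

```text
the job is handed in; nothing more can be done
None
```

The job is handed in at about 71 s of the 109 s limit: the small, medium and large cutters are nested in order on the cork, and the blue-lidded tin stands upright in the blue-lined pocket. I left the copper cutter, the orange-lidded tin and the bowl alone. My first grasp closed on air because the fingertips sit about 38 mm behind the reported TCP; I measured that offset and corrected for it.

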